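# Fit the wind lantern's candle and hold its bayonet hood half-way to the lock

### The arm

A 7-joint arm with a two-finger parallel gripper is mounted at the origin on the work surface. World frame = base frame: x ahead of the robot, y to its left, z up, the work surface at z = 0. Lengths are in m, angles in rad, forces in N, time in s.
With the tool pointing down it reaches from about 0.425 to 0.925 m from the base axis. Payload 6.8 kg.
Tool frame: the origin (TCP) lies on the centre line of the jaws, within the pads' length; the fingertips stand 19 mm ahead of it and the grasp point (between the pads) is the TCP; z points along the fingers, y is the line along which they close (so a half turn about z gives the same grasp; the last joint's range is limited). The gripper opens to 85 mm and grips with 20 to 120 N. Pads are 22 mm wide; open, the fingers measure 114 mm over their backs; the gripper's body (76 mm by 85 mm) begins 54 mm behind the grasp point. The pads swing forward as they close: fully open they stand 13 mm farther back than shut.
Start: joints at [-1.335, 0.477, 0.022, 1.555, -0.011, 1.109, -0.083], TCP at [0.228, 0.636, 0.25] pointing down, gripper open.
Joint ranges: [-2.96, 2.96], [-0.34, 2.1], [-1.41, 1.46], [0.24, 2.44], [-1.37, 4.51], [0.17, 1.92], [-2.96, 2.96]. Speed limits (rad/s): [2.39, 2.39, 3.14, 3.14, 3.14, 3.14, 3.14].

### API

Orientations are given as a rotation vector (axis times angle).
In Python, from bench import r gives the robot as it stands. The module is installed in compiled form; this text tells all that it offers.
- The arm moves only by the tool arm_command, never from a script. Its argument "rows" is a list of rows, each an object of numbers: "fingers": the opening, from -1 (shut) to 1 (fully open); "x", "y", "z": the shift along the tool's x, y, z in m; "ax", "ay", "az": the turn, a rotation vector about the tool's x, y, z in degrees. In form: [{"fingers": .., "x": .., "y": .., "z": .., "ax": .., "ay": .., "az": ..}, ...]. A call has 1 to 10 rows; each row shifts and turns the commanded pose from where the row before left it, along the tool's axes as they then stand; what a row does not reach is not made up. A row lasts 1/12 s, in which the tool goes at most 41.7 mm and 7.16 degrees, less where a joint would pass 70% of its speed; a pose out of reach is approached as far as the arm can. A call is refused whole if a number of a shift passes 0.0417 or a number of a turn 7.16, either way. A call with a gripper value outside its range is refused whole. The fingers move at their own pace and stop on an object; "grip_force" is the grip in N (left out, the last holds). Time passes only in rows, so rows that do not move let the fingers close. It gives the time, the measured TCP pose, the force, the opening and the grip force at its end, in the units of the state.
- r.get_obs(): the state, without advancing time (a new reading comes with each control period).
- r.grab_frame(name): name is "scene" or "top" or "wrist"; returns a dict with "frame" (420x560x3 uint8, red, green, blue), "depth" (420x560 float32, m along the optical axis (not along the pixel's ray), 0 where there is no reading), "K" (3x3 intrinsics, pixels), "world_from_camera" (4x4, takes a point from camera to world coordinates). Camera axes: x right, y down, z forward; pixel columns grow to the right and rows downward; lengths in m; the calibration is good to about 2 mm. A picture is of the moment at which its call begins.
- r.hand_in(): hands the job in; it is judged then, once.
The state is a dict: "clock": time; "joints": joint angles; "qvel": joint speeds; "tau": joint torques, N m; "tcp_pos": TCP position; "orientation": TCP orientation; "contact_force": force on the tool from outside, world axes, zero at the start; "moment": the same for the moment, N m; "grip_width": finger opening in m; "gripper_force": force on a finger pad.
Only numpy, scipy, OpenCV 4.12 (cv2) and the standard library are available. Lean on these libraries where they do the work, as an engineer would, in place of code of your own. Each camera call takes 0.05 s, during which the arm holds its last target. There are 200 camera calls.

### The job

Stand the LED candle upright in the little cup in the middle of the lantern's foot and let go of it, then lower the glass hood over it so that its two tabs drop through the two gaps of the foot and the hood sits fully down. Turn the hood clockwise (seen from above) about 45 degrees, which is half-way to the lock, stopping short of the lock pin so that nothing clicks, and finish there still gripping the hood by its bar: the program ends while holding it, at rest. Leave the espresso cup and saucer, ashtray, sugar tin and pepper mill where they are.

Things in the scene. Friction and masses are not known exactly. Their poses are not given: they have to be found in the camera images.
- candle: white LED candle, a plain cylinder 22 mm in diameter and 85 mm tall (plus a 10 mm tall, 9 mm wide clear flame tip on top), 50 g; stands upright on the aluminium tray, its foot 3 mm above the table. Origin: centre of its underside; z: up along its axis.
- hood: lantern hood: glass chimney, outer diameter 64 mm, inner 58, metal skirt and 68 mm metal cap, about 0.25 kg, standing on the table. Hollow from below up to 102 mm. Origin: centre of underside, z up. Two bayonet tabs stick out of the skirt's lower edge along its +x and -x: 12 mm wide, 5 thick, reaching 42 mm from the axis. Same after a half turn.
- hood_grip (a point): centre of the grip on top of the hood, 121 mm above the hood's origin: an upright rectangular bar 50 mm long (along the hood's x, so over the tabs), 14 mm wide (along y), rising from the cap at 106 mm to 136 mm above the origin; axes as the hood's
- lantern_foot: aluminium foot of the lantern, fixed to the table, a disc of 120 mm diameter. Origin: centre of its underside on the table, z up. Two keeper rails (35 to 49 mm from the axis, top 11 mm and lip underside 7.5 mm above the deck) leave two gaps, centred on the foot's +x and -x, about 20 degrees to either side. The hood goes in with its x along the foot's x, either way round.
- deck (a point): centre of the foot's deck, 8 mm above the table, on which the skirt rests when fully down; axes as the foot's. A centring ring, outer diameter 53 mm, 12 mm high, tapered at the top, guides the skirt's inside with 2.5 mm play. Once in, the hood turns only clockwise from above (negative about z), loosely, tabs under the lips: lock pin met at 65 degrees, click at 95.
- cup_floor (a point): centre of the floor of the candle cup in the middle of the foot, 10 mm above the table; axes as the foot's. The cup is 25 mm wide inside, flared to 32 mm at its mouth, which is 28 mm above this point.
- lock_pin (a joint): spring lock pin in the deck under one keeper lip, in m: 0 standing up (free), grows to 0.0028 as a tab presses it down on the way to the click
- saucer: white ceramic saucer, 110 mm across, 12 mm high, under the cup; origin: centre of its underside. To be left alone.
- espresso_cup: white ceramic espresso cup, 60 mm across, 55 mm high, on the saucer; origin: centre of its underside. To be left alone.
- ashtray: green glass ashtray, 104 mm across, 30 mm high; origin: centre of its underside. To be left alone.
- sugar_tin: stainless sugar tin with screw-top lid, 84 mm across, 100 mm high; origin: centre of its underside. To be left alone.
- pepper_mill: dark wooden pepper mill, 52 mm across, 110 mm high; origin: centre of its underside. To be left alone.
- tray: small aluminium tray, 160 x 110 mm with a 14 mm rim, a flap folded over its +x short edge; the candle stands on it. Origin: centre of its underside, floor 3 mm above it.
There are look-alikes about, which are no part of the job. Leave any yellow look-alike of the hood alone. There is more than one size of the candle; the one meant has the size given above.

How it is judged:
By the outcome, as a careful person would: the job done as asked, in the order asked, and still so for the second after the job is handed in, while the arm keeps its last pose, push and grip.
It also fails if it takes over 70 s, if anything falls off the work surface, if the arm or the gripper's body presses on something with over 40 N, if the wrist force passes 120 N, or if a joint passes its speed limit or range.

## Working session

There is one attempt and no reset: what is moved stays moved. The work goes in short steps, Python scripts to look and compute and a tool call to move; the robot and the scene stay as the last step left them, time stands still between calls to the robot, and variables do not carry over. Pictures are saved under pics/ and viewed, at most 10 in all, crops included, and the job is handed in when it is done.

Besides the shell and the picture viewer there is one more tool, called after "Emit:" as name(argument=value, ...) on one line, values as JSON. arm_command: Moves the arm, as the interface text tells. Its arguments: {"type":"object","properties":{"rows":{"type":"array"},"grip_force":{"type":"number"}},"required":["rows"]}

```bash
mkdir -p pics; cat > h.py <<'E'
from bench import r
import numpy as np, cv2
from scipy.spatial.transform import Rotation as R
def grab(n):
    f=r.grab_frame(n); np.savez('pics/%s.npz'%n,**f); return f
def pts(f):
    d=f['depth'];K=f['K'];v,u=np.mgrid[:d.shape[0],:d.shape[1]]
    p=np.stack([(u-K[0,2])/K[0,0]*d,(v-K[1,2])/K[1,1]*d,d],-1)
    T=f['world_from_camera'];return p@T[:3,:3].T+T[:3,3]
def save(n,im): cv2.imwrite('pics/'+n,im[...,::-1])
E
python3 - <<'E'
from h import *
a=grab('top');b=grab('scene')
save('top1.png',a['frame']);save('scene1.png',b['frame'])
for f in(a,b): print(f['K'].round(1).tolist(),f['world_from_camera'].round(3).tolist())
o=r.get_obs();print({k:np.round(v,3).tolist() for k,v in o.items()})
print(R.from_rotvec(o['orientation']).as_matrix().round(3))
E
```

```text
[[411.4, 0.0, 285.9], [0.0, 411.4, 205.3], [0.0, 0.0, 1.0]] [[-0.001, -0.992, 0.128, 0.439], [-1.0, 0.003, 0.017, -0.036], [-0.017, -0.128, -0.992, 0.992], [0.0, 0.0, 0.0, 1.0]]
[[470.1, 0.0, 280.9], [0.0, 470.1, 205.0], [0.0, 0.0, 1.0]] [[0.776, 0.526, -0.348, 0.904], [0.63, -0.65, 0.424, -0.422], [-0.003, -0.549, -0.836, 0.927], [0.0, 0.0, 0.0, 1.0]]
{'clock': 0.1, 'joints': [-1.335, 0.478, 0.022, 1.556, -0.012, 1.109, -0.083], 'qvel': [-0.001, -0.003, 0.001, -0.002, -0.002, 0.001, -0.001], 'tau': [0.005, -59.776, 1.614, -28.196, 0.013, 0.005, -0.0], 'tcp_pos': [0.227, 0.635, 0.249], 'orientation': [-0.537, -3.095, 0.003], 'contact_force': [-0.167, -0.164, -0.469], 'moment': [-0.029, 0.028, -0.025], 'gripper_force': 0.0, 'grip_width': 0.085}
[[-0.941  0.337 -0.   ]
 [ 0.337  0.941 -0.002]
 [-0.    -0.002 -1.   ]]
```

View pics/top1.png

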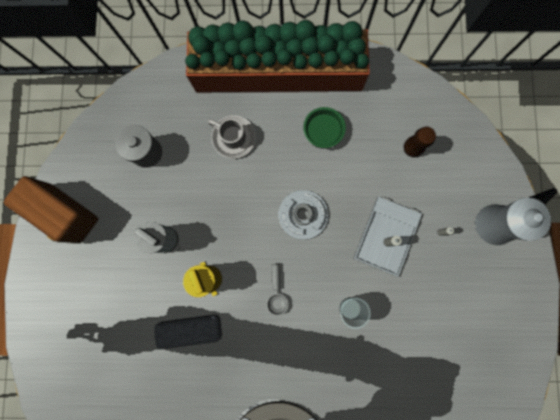

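View pics/scene1.png

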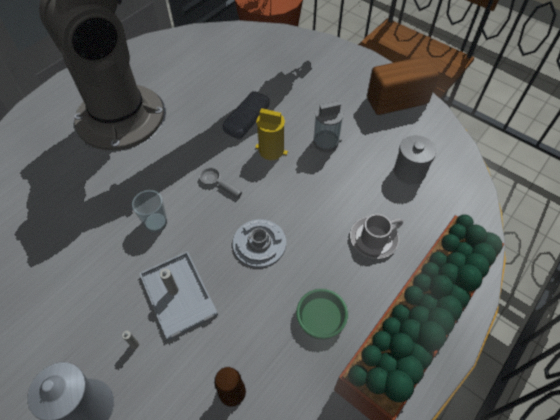

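```bash
python3 - <<'E'
from h import *
for n,S in (('top',dict(foot=(302,214,34),hood=(153,238,32),tray=(396,238,50),c2=(450,231,16),mill=(420,142,22))),('scene',dict(foot=(259,243,32),hood=(328,130,32),tray=(178,290,45),c2=(129,341,20)))):
    f=dict(np.load(f'pics/{n}.npz'));P=pts(f);T=[]
    for k,(u,v,w) in S.items():
        p=P[v-w:v+w,u-w:u+w]; 
        im=f['frame'][v-w:v+w,u-w:u+w];T.append(cv2.resize(im,(200,200),interpolation=cv2.INTER_CUBIC))
        z=p[...,2];print(n,k,'zmax',np.percentile(z,99.7).round(4))
        def st(m,l):
            q=p[m]; 
            if len(q)>3:
                rc=cv2.minAreaRect((q[:,:2]*1000).astype(np.float32));print('  ',l,len(q),q.mean(0).round(4),'rect',np.round(rc[0],1),np.round(rc[1],1),round(rc[2],1))
        if k=='foot':
            st((z>.006),'all');st((z>.004)&(z<.012),'deck')
            m=z>.006; c=cv2.minEnclosingCircle((p[m][:,:2]*1000).astype(np.float32));print('  circ',c)
        elif k=='hood': st(z>.125,'bar');st((z>.09)&(z<.115),'cap');
        elif k=='mill': st(z>.1,'top')
        else:
            for a,b in((.02,.2),(.06,.085),(.085,.092),(.092,.11)): st((z>a)&(z<b),(a,b))
            if k=='tray': st((z>.008)&(z<.03),'rim')
    save(f'crop_{n}.png',np.hstack(T[:4]))
E
python3 -c "
import cv2,numpy as np
a=cv2.imread('pics/crop_top.png');b=cv2.imread('pics/crop_scene.png');cv2.imwrite('pics/crop1.png',np.vstack([a,b]))"
```

```text
top foot zmax 0.0413
   all 1790 [ 0.5425 -0.058   0.021 ] rect [534.2 -45.8] [119.4 148.5] 45.1
   deck 1196 [ 0.5432 -0.0577  0.0079] rect [547.8 -57.3] [160.  150.4] 2.2
  circ ((530.22900390625, -41.818702697753906), 90.98150634765625)
top hood zmax 0.1393
   bar 190 [0.4824 0.2553 0.1846] rect [457.6 132.8] [337.5  29.3] 78.9
   cap 598 [0.4847 0.2708 0.1054] rect [484.4 273.5] [65.4 67. ] 62.8
top tray zmax 0.9915
   (0.02, 0.2) 196 [ 0.4867 -0.283   0.0626] rect [ 534.6 -307. ] [112.9 139.5] 11.6
   (0.06, 0.085) 29 [ 0.478  -0.2556  0.0731] rect [ 492.9 -311.5] [ 19.3 131.3] 14.6
   (0.085, 0.092) 66 [ 0.478  -0.2582  0.0882] rect [ 477.7 -258.1] [19.9 19.2] 50.7
   (0.092, 0.11) 11 [ 0.4782 -0.2585  0.0956] rect [ 478.8 -258.6] [6.2 6.5] 42.2
   rim 1039 [ 0.5251 -0.2746  0.0156] rect [ 481.6 -287.8] [173.5 163.4] 67.5
top c2 zmax 0.9279
   (0.02, 0.2) 88 [ 0.5006 -0.3822  0.0512] rect [ 500.7 -384.8] [15.3 14.9] 60.0
   (0.06, 0.085) 40 [ 0.5009 -0.3848  0.0641] rect [ 500.6 -385.1] [14.7 14.9] 60.0
top mill zmax 0.1115
   top 279 [ 0.7035 -0.3236  0.1223] rect [ 574.3 -196
[... 354 characters left out ...]
4. ] 29.4
   cap 383 [0.4947 0.2583 0.1032] rect [490.1 263.3] [65.6 55.9] 33.1
scene tray zmax 0.9268
   (0.02, 0.2) 252 [ 0.4839 -0.2653  0.0659] rect [ 479.7 -264.1] [20.9 20.6] 10.5
   (0.06, 0.085) 69 [ 0.4853 -0.2663  0.0735] rect [ 481.1 -264.5] [19.7 17.6] 43.4
   (0.085, 0.092) 75 [ 0.4802 -0.2637  0.0873] rect [ 479.5 -264. ] [20.1 20.2] 2.1
   (0.092, 0.11) 11 [ 0.4788 -0.264   0.0938] rect [ 479.  -264.2] [5.2 6.8] 80.6
   rim 1366 [ 0.5272 -0.2774  0.0144] rect [ 494.2 -263.7] [110.1 166.1] 67.6
scene c2 zmax 0.2438
   (0.02, 0.2) 137 [ 0.5054 -0.3906  0.05  ] rect [ 502.7 -390.6] [16.4 15.7] 0.3
   (0.06, 0.085) 57 [ 0.5027 -0.3904  0.0631] rect [ 501.9 -390.5] [15.8 14.9] 16.1
```

View pics/crop1.png

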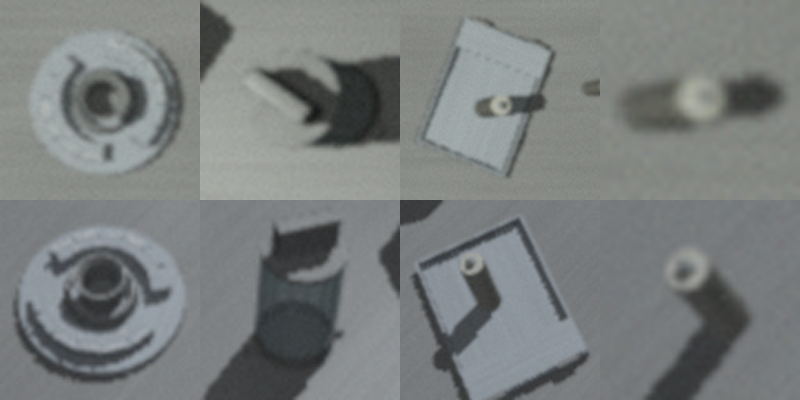

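```bash
cat >> h.py <<'E'
def rect(q):
    rc=cv2.minAreaRect((q[:,:2]*1000).astype(np.float32));b=cv2.boxPoints(rc);e=b[1]-b[0],b[2]-b[1];l=max(e,key=np.linalg.norm)
    return np.round(rc[0],1),np.round(sorted(rc[1]),1),round(float(np.degrees(np.arctan2(l[1],l[0])))%180,1)
def footang(P,c):
    d=P[...,:2]-c;rr=np.hypot(d[...,0],d[...,1]);m=(rr>.037)&(rr<.047)&(P[...,2]<.05)
    a=np.degrees(np.arctan2(d[...,1],d[...,0]))[m]%360;z=P[...,2][m]
    return [(int(k*10+5),round(float(np.median(z[(a//10)==k]))*1000) if ((a//10)==k).any() else None) for k in range(36)]
E
python3 - <<'E'
from h import *
for n,fw,hw in (('top',(302,214,34),(153,238,32)),('scene',(259,243,32),(328,130,32))):
    f=dict(np.load(f'pics/{n}.npz'));P=pts(f)
    u,v,w=hw;q=P[v-w:v+w,u-w:u+w].reshape(-1,3);print(n,'bar',rect(q[(q[:,2]>.126)&(q[:,2]<.15)]))
    u,v,w=fw;p=P[v-w:v+w,u-w:u+w];q=p.reshape(-1,3)
    m=(q[:,2]>.005)&(q[:,2]<.05);lab=cv2.connectedComponentsWithStats(m.reshape(2*w,2*w).astype(np.uint8));k=1+np.argmax(lab[2][1:,4]);qq=q[(lab[1]==k).ravel()]
    c=np.array(cv2.minEnclosingCircle((qq[:,:2]*1000).astype(np.float32))[0])/1000;print(rect(qq),c)
    print(rect(q[(q[:,2]>.034)&(q[:,2]<.045)]),'cup')
    print(footang(p,c))
E
```

```text
top bar (array([485. , 274.1]), array([14.3, 49.5]), 55.7)
(array([544.1, -57.9]), array([117.6, 118.4]), 116.7) [ 0.5448089  -0.05857039]
(array([544.4, -57.8]), array([33.3, 35. ]), 89.2) cup
[(5, 8), (15, 8), (25, 9), (35, 8), (45, 20), (55, 18), (65, 20), (75, 19), (85, 19), (95, 19), (105, 20), (115, 20), (125, 18), (135, 20), (145, 20), (155, 19), (165, 19), (175, 19), (185, 9), (195, 8), (205, 8), (215, 8), (225, 18), (235, 17), (245, 18), (255, 19), (265, 19), (275, 19), (285, 20), (295, 20), (305, 19), (315, 19), (325, 19), (335, 19), (345, 18), (355, 19)]
scene bar (array([486.1, 269.2]), array([18.6, 49.9]), 60.9)
(array([545.5, -63. ]), array([118.2, 118.6]), 112.5) [ 0.54559656 -0.06324051]
(array([545.1, -62.8]), array([35. , 35.9]), 156.9) cup
[(5, 7), (15, 7), (25, 6), (35, 7), (45, 17), (55, 18), (65, 17), (75, 17), (85, 18), (95, 18), (105, 17), (115, 17), (125, 17), (135, 16), (145, 18), (155, 18), (165, 16), (175, 16), (185, 7), (195, 7), (205, 8), (215, 17), (225, 18), (235, 18), (245, 17), (255, 18), (265, 18), (275, 18), (285, 17), (295, 19), (305, 18), (315, 17), (325, 18), (335, 17), (345, 18), (355, 18)]
```

Emit:
arm_command(rows=[{"fingers":1,"x":-0.03,"y":-0.025,"z":-0.004},{"x":-0.03,"y":-0.025,"z":-0.004},{"x":-0.03,"y":-0.025,"z":-0.004},{"x":-0.03,"y":-0.025,"z":-0.004},{"x":-0.03,"y":-0.025,"z":-0.004},{"x":-0.03,"y":-0.025,"z":-0.004},{"x":-0.03,"y":-0.025,"z":-0.004},{"x":-0.03,"y":-0.025,"z":-0.004},{"x":-0.03,"y":-0.025,"z":-0.004},{"x":-0.03,"y":-0.025,"z":-0.004}])

```text
validation failed for argument at $.ro...
```

Emit:
arm_command(rows=[{"fingers":1,"x":-0.028,"y":-0.0196,"z":-0.003,"ax":0,"ay":0,"az":0},{"fingers":1,"x":-0.028,"y":-0.0196,"z":-0.003,"ax":0,"ay":0,"az":0},{"fingers":1,"x":-0.028,"y":-0.0196,"z":-0.003,"ax":0,"ay":0,"az":0},{"fingers":1,"x":-0.028,"y":-0.0196,"z":-0.003,"ax":0,"ay":0,"az":0},{"fingers":1,"x":-0.028,"y":-0.0196,"z":-0.003,"ax":0,"ay":0,"az":0},{"fingers":1,"x":-0.028,"y":-0.0196,"z":-0.003,"ax":0,"ay":0,"az":0},{"fingers":1,"x":-0.028,"y":-0.0196,"z":-0.003,"ax":0,"ay":0,"az":0},{"fingers":1,"x":-0.028,"y":-0.0196,"z":-0.003,"ax":0,"ay":0,"az":0},{"fingers":1,"x":-0.028,"y":-0.0196,"z":-0.003,"ax":0,"ay":0,"az":0},{"fingers":1,"x":-0.028,"y":-0.0196,"z":-0.003,"ax":0,"ay":0,"az":0}])

```text
clock: 0.93
tcp_pos: [0.4256, 0.3549, 0.2802]
orientation: [-0.537, -3.095, 0.001]
contact_force: [0.5, 0.5, 0.0]
grip_width: 0.0854
gripper_force: 0.0
```

Emit:
arm_command(rows=[{"fingers":1,"x":-0.028,"y":-0.0196,"z":0,"ax":0,"ay":0,"az":0},{"fingers":1,"x":-0.028,"y":-0.0196,"z":0,"ax":0,"ay":0,"az":0},{"fingers":1,"x":-0.028,"y":-0.0196,"z":0,"ax":0,"ay":0,"az":0},{"fingers":1,"x":0,"y":0,"z":0,"ax":0,"ay":0,"az":0},{"fingers":1,"x":0,"y":0,"z":0,"ax":0,"ay":0,"az":0}])

```text
clock: 1.35
tcp_pos: [0.4854, 0.2704, 0.28]
orientation: [0.545, 3.094, -0.001]
contact_force: [-0.4, 1.9, -0.6]
grip_width: 0.0852
gripper_force: 0.0
```

```bash
cat >> h.py <<'E'
def state():
    o=r.get_obs();M=R.from_rotvec(o['orientation']).as_matrix()
    print('t',round(o['clock'],2),'p',np.round(o['tcp_pos'],4),'yaw',round(np.degrees(np.arctan2(M[1,0],M[0,0])),2),'zax',M[:,2].round(4),'F',np.round(o['contact_force'],1),'M',np.round(o['moment'],2),'w',round(o['grip_width'],4),'gf',round(o['gripper_force'],1),'j',np.round(o['joints'],2))
    return o,M
E
python3 - <<'E'
from h import *
state();f=grab('wrist');save('wr1.png',f['frame']);print(f['K'].round(1).tolist(),f['world_from_camera'].round(3).tolist())
P=pts(f).reshape(-1,3);P=P[(f['depth'].ravel()>0)&(np.hypot(P[:,0]-.485,P[:,1]-.272)<.06)]
print(rect(P[(P[:,2]>.126)&(P[:,2]<.15)]),np.median(P[(P[:,2]>.126)&(P[:,2]<.15)][:,2]),rect(P[(P[:,2]>.098)&(P[:,2]<.115)]))
E
```

```text
t 1.35 p [0.4854 0.2704 0.28  ] yaw 160.01 zax [-2.e-04 -9.e-04 -1.e+00] F [-0.4  1.9 -0.6] M [ 0.07  0.   -0.01] w 0.0852 gf 0.0 j [-0.78  0.25  0.19  1.82 -0.05  1.07  0.65]
[[339.1, 0.0, 282.9], [0.0, 339.1, 212.9], [0.0, 0.0, 1.0]] [[0.343, 0.89, 0.302, 0.409], [0.94, -0.324, -0.112, 0.299], [-0.002, 0.322, -0.947, 0.404], [0.0, 0.0, 0.0, 1.0]]
(array([486.3, 273.5]), array([14.6, 49.8]), 55.9) 0.1355955303015593 (array([486. , 273.7]), array([66.9, 67.1]), 158.1)
```

View pics/wr1.png

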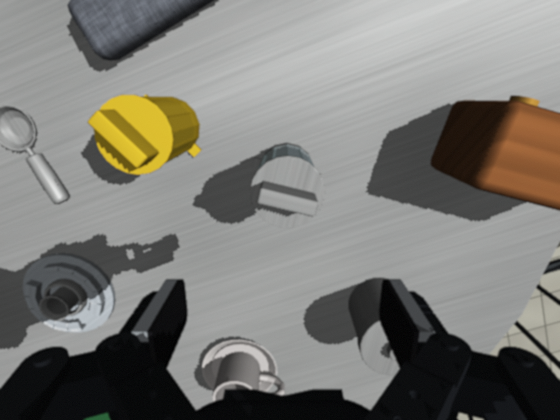

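Emit:
arm_command(rows=[{"fingers":1,"x":-0.0168,"y":-0.0288,"z":0,"ax":0,"ay":0,"az":0},{"fingers":1,"x":-0.0168,"y":-0.0288,"z":0,"ax":0,"ay":0,"az":0},{"fingers":1,"x":-0.0168,"y":-0.0288,"z":0,"ax":0,"ay":0,"az":0},{"fingers":1,"x":-0.0168,"y":-0.0288,"z":0,"ax":0,"ay":0,"az":0},{"fingers":1,"x":-0.0168,"y":-0.0288,"z":0,"ax":0,"ay":0,"az":0},{"fingers":1,"x":-0.0168,"y":-0.0288,"z":0,"ax":0,"ay":0,"az":0},{"fingers":1,"x":-0.0168,"y":-0.0288,"z":0,"ax":0,"ay":0,"az":0},{"fingers":1,"x":-0.0168,"y":-0.0288,"z":0,"ax":0,"ay":0,"az":0},{"fingers":1,"x":-0.0168,"y":-0.0288,"z":0,"ax":0,"ay":0,"az":0},{"fingers":1,"x":-0.0168,"y":-0.0288,"z":0,"ax":0,"ay":0,"az":0}])

```text
clock: 2.23
tcp_pos: [0.5455, -0.0543, 0.2801]
orientation: [-0.532, -3.096, -0.001]
contact_force: [-0.1, 0.3, -0.4]
grip_width: 0.0854
gripper_force: 0.0
```

Emit:
arm_command(rows=[{"fingers":1,"x":0,"y":0,"z":0,"ax":0,"ay":0,"az":0},{"fingers":1,"x":0,"y":0,"z":0,"ax":0,"ay":0,"az":0}])

```text
clock: 2.4
tcp_pos: [0.5454, -0.0553, 0.2801]
orientation: [-0.54, -3.094, 0.0]
contact_force: [-0.3, 0.7, 0.8]
grip_width: 0.0854
gripper_force: 0.0
```

```bash
python3 - <<'E'
from h import *
o,M=state();f=grab('wrist');np.savez('pics/wfoot.npz',**f)
P0=pts(f);P=P0.reshape(-1,3);k=(f['depth'].ravel()>0)&(np.hypot(P[:,0]-.545,P[:,1]+.059)<.085)&(P[:,2]<.06)
P=P[k]
q=P[(P[:,2]>.005)];c=np.array(cv2.minEnclosingCircle((q[:,:2]*1000).astype(np.float32))[0])/1000
print('foot',rect(q),c,'cup',rect(P[P[:,2]>.033]),cv2.minEnclosingCircle((P[P[:,2]>.033][:,:2]*1000).astype(np.float32)))
d=P[:,:2]-c;rr=np.hypot(*d.T);m=(rr>.037)&(rr<.047);a=np.degrees(np.arctan2(d[:,1],d[:,0]))[m]%360;z=P[m,2]
h=[np.median(z[(a//2)==i]) if ((a//2)==i).any() else 0 for i in range(180)]
print('low bins',[2*i+1 for i in range(180) if h[i]<.0135]);print('deck',np.median(z[z<.0135]),'rail',np.median(z[z>.0135]))
P=P0;m=(f['depth']>0)&(np.hypot(P[...,0]-.478,P[...,1]+.259)<.03)&(P[...,2]>.02);print('candle',m.sum())
E
```

```text
t 2.4 p [ 0.5454 -0.0553  0.2801] yaw 160.2 zax [-4.e-04 -0.e+00 -1.e+00] F [-0.3  0.7  0.8] M [ 0.05 -0.02  0.04] w 0.0854 gf 0.0 j [-0.33  0.25  0.38  1.85 -0.1   1.07  1.32]
foot (array([545. , -59.8]), array([118.6, 118.7]), 27.2) [ 0.54514258 -0.05988791] cup (array([544.9, -59.7]), array([35.4, 36.6]), 158.6) ((544.9957885742188, -59.59546661376953), 18.505300521850586)
low bins [1, 3, 5, 7, 9, 11, 13, 15, 17, 19, 21, 23, 25, 27, 29, 31, 33, 35, 37, 181, 183, 185, 187, 189, 191, 193, 195, 197, 199, 201, 203, 205, 207, 209, 211, 213, 215, 217, 359]
deck 0.007887049339780655 rail 0.01882280201211403
candle 1182
```

Emit:
arm_command(rows=[{"fingers":1,"x":-0.0008,"y":-0.0303,"z":0.004,"ax":0,"ay":0,"az":0},{"fingers":1,"x":-0.0008,"y":-0.0303,"z":0.004,"ax":0,"ay":0,"az":0},{"fingers":1,"x":-0.0008,"y":-0.0303,"z":0.004,"ax":0,"ay":0,"az":0},{"fingers":1,"x":-0.0008,"y":-0.0303,"z":0.004,"ax":0,"ay":0,"az":0},{"fingers":1,"x":-0.0008,"y":-0.0303,"z":0.004,"ax":0,"ay":0,"az":0},{"fingers":1,"x":-0.0008,"y":-0.0303,"z":0.004,"ax":0,"ay":0,"az":0},{"fingers":1,"x":-0.0008,"y":-0.0303,"z":0.004,"ax":0,"ay":0,"az":0},{"fingers":1,"x":0,"y":0,"z":0,"ax":0,"ay":0,"az":0},{"fingers":1,"x":0,"y":0,"z":0,"ax":0,"ay":0,"az":0}])

```text
clock: 3.2
tcp_pos: [0.4792, -0.2557, 0.2519]
orientation: [-0.537, -3.094, -0.001]
contact_force: [0.4, 0.6, 0.6]
grip_width: 0.0854
gripper_force: 0.0
```

```bash
python3 - <<'E'
from h import *
o,M=state();f=grab('wrist');save('wr2.png',f['frame'])
P=pts(f);P=P[(f['depth']>0)&(np.hypot(P[...,0]-.478,P[...,1]+.259)<.11)]
k=np.hypot(P[:,0]-.478,P[:,1]+.259)<.03
for a,b in((.08,.0915),(.094,.11),(.04,.08)):
    q=P[k&(P[:,2]>a)&(P[:,2]<b)];print(a,len(q),rect(q) if len(q)>3 else '',np.median(q[:,2]) if len(q) else '',cv2.minEnclosingCircle((q[:,:2]*1000).astype(np.float32)))
q=P[(P[:,2]>.011)&(~k)&(P[:,2]<.06)];print('rim',rect(q),q[:,2].max(),np.percentile(q[:,2],[50,90,99]))
E
```

```text
t 3.2 p [ 0.4792 -0.2557  0.2519] yaw 160.3 zax [-7.e-04  7.e-04 -1.e+00] F [0.4 0.6 0.6] M [0.06 0.05 0.07] w 0.0854 gf 0.0 j [-0.02  0.27  0.49  1.9  -0.15  1.01  1.75]
0.08 408 (array([ 478.7, -260.5]), array([20.4, 21.8]), 159.6) 0.0877786389170114 ((478.66571044921875, -260.4884948730469), 10.926599502563477)
0.094 41 (array([ 479. , -260.5]), array([5.5, 6. ]), 142.0) 0.09542642892549602 ((478.9980773925781, -260.2529602050781), 3.226209878921509)
0.04 204 (array([ 473.7, -258.2]), array([10.9, 21.8]), 66.2) 0.06139828901195826 ((478.61761474609375, -260.3910827636719), 10.896183967590332)
rim (array([ 494.7, -260.5]), array([109.8, 164. ]), 157.6) 0.018718420898302834 [0.01551231 0.01668185 0.01751664]
```

View pics/wr2.png

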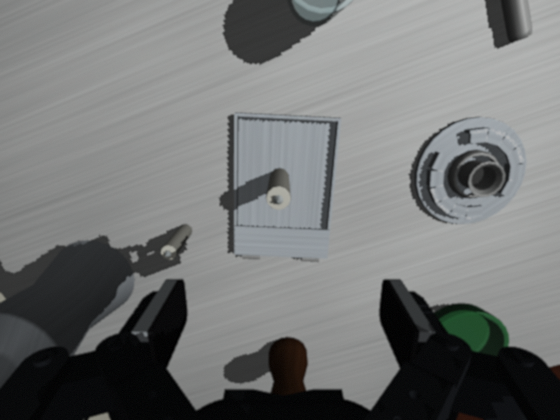

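Emit:
arm_command(grip_force=30, rows=[{"fingers":1,"x":-0.0012,"y":-0.0045,"z":0,"ax":0,"ay":0,"az":0},{"fingers":1,"x":0,"y":0,"z":0.03,"ax":0,"ay":0,"az":0},{"fingers":1,"x":0,"y":0,"z":0.03,"ax":0,"ay":0,"az":0},{"fingers":1,"x":0,"y":0,"z":0.03,"ax":0,"ay":0,"az":0},{"fingers":1,"x":0,"y":0,"z":0.03,"ax":0,"ay":0,"az":0},{"fingers":1,"x":0,"y":0,"z":0.03,"ax":0,"ay":0,"az":0},{"fingers":1,"x":0,"y":0,"z":0.025,"ax":0,"ay":0,"az":0},{"fingers":1,"x":0,"y":0,"z":0.014,"ax":0,"ay":0,"az":0},{"fingers":1,"x":0,"y":0,"z":0,"ax":0,"ay":0,"az":0},{"fingers":1,"x":0,"y":0,"z":0,"ax":0,"ay":0,"az":0}])

```text
clock: 4.08
tcp_pos: [0.4793, -0.2596, 0.0629]
orientation: [-0.533, -3.095, -0.001]
contact_force: [0.2, -0.7, 0.3]
grip_width: 0.0855
gripper_force: 0.0
```

```bash
python3 - <<'E'
from h import *
o,M=state();f=grab('wrist');save('wr3.png',f['frame'])
P=pts(f);P=P[(f['depth']>0)]
k=np.hypot(P[:,0]-.4788,P[:,1]+.2604)<.02
q=P[k&(P[:,2]>.08)&(P[:,2]<.0915)];print(len(q),rect(q) if len(q)>3 else '')
E
```

```text
t 4.08 p [ 0.4793 -0.2596  0.0629] yaw 160.44 zax [-0.0011  0.0011 -1.    ] F [ 0.2 -0.7  0.3] M [0.01 0.01 0.02] w 0.0855 gf 0.0 j [ 0.1   0.55  0.37  2.03 -0.33  0.62  1.91]
2566 (array([ 478.9, -260.1]), array([21.4, 22.4]), 145.3)
```

Emit:
arm_command(rows=[{"fingers":-1,"x":0,"y":-0.0005,"z":0,"ax":0,"ay":0,"az":0},{"fingers":-1,"x":0,"y":0,"z":0,"ax":0,"ay":0,"az":0},{"fingers":-1,"x":0,"y":0,"z":0,"ax":0,"ay":0,"az":0},{"fingers":-1,"x":0,"y":0,"z":0,"ax":0,"ay":0,"az":0},{"fingers":-1,"x":0,"y":0,"z":0,"ax":0,"ay":0,"az":0},{"fingers":-1,"x":0,"y":0,"z":0,"ax":0,"ay":0,"az":0},{"fingers":-1,"x":0,"y":0,"z":0,"ax":0,"ay":0,"az":0},{"fingers":-1,"x":0,"y":0,"z":0,"ax":0,"ay":0,"az":0}])

```text
clock: 4.8
tcp_pos: [0.4788, -0.2616, 0.0635]
orientation: [0.537, 3.095, 0.0]
contact_force: [-0.8, 1.1, 3.5]
grip_width: 0.0212
gripper_force: 31.1
```

```bash
python3 - <<'E'
from h import *
o,M=state();f=grab('wrist')
P=pts(f);P=P[(f['depth']>0)]
k=np.hypot(P[:,0]-.4788,P[:,1]+.2604)<.02
q=P[k&(P[:,2]>.08)&(P[:,2]<.0915)];print(len(q),rect(q) if len(q)>3 else '')
d=M.T@(np.array([.545,-.0598,.145])-o['tcp_pos']);print(d)
E
```

```text
t 4.8 p [ 0.4788 -0.2616  0.0635] yaw 160.3 zax [ 4.e-04  0.e+00 -1.e+00] F [-0.8  1.1  3.5] M [0.14 0.06 0.04] w 0.0212 gf 31.1 j [ 0.1   0.55  0.37  2.03 -0.33  0.62  1.91]
3801 (array([ 479.2, -260.7]), array([25.8, 34.6]), 72.0)
[ 0.00567899  0.21228151 -0.08143841]
```

Emit:
arm_command(rows=[{"fingers":-1,"x":0,"y":0,"z":-0.012,"ax":0,"ay":0,"az":0},{"fingers":-1,"x":0,"y":0,"z":-0.025,"ax":0,"ay":0,"az":0},{"fingers":-1,"x":0,"y":0,"z":-0.025,"ax":0,"ay":0,"az":0},{"fingers":-1,"x":0,"y":0.012,"z":-0.02,"ax":0,"ay":0,"az":0},{"fingers":-1,"x":0.001,"y":0.03,"z":0,"ax":0,"ay":0,"az":0},{"fingers":-1,"x":0.001,"y":0.03,"z":0,"ax":0,"ay":0,"az":0},{"fingers":-1,"x":0.001,"y":0.03,"z":0,"ax":0,"ay":0,"az":0},{"fingers":-1,"x":0.001,"y":0.03,"z":0,"ax":0,"ay":0,"az":0},{"fingers":-1,"x":0.001,"y":0.03,"z":0,"ax":0,"ay":0,"az":0},{"fingers":-1,"x":0.001,"y":0.03,"z":0,"ax":0,"ay":0,"az":0}])

```text
clock: 5.68
tcp_pos: [0.5378, -0.0774, 0.146]
orientation: [0.538, 3.095, 0.0]
contact_force: [0.7, 0.2, -0.1]
grip_width: 0.0213
gripper_force: 31.1
```

Emit:
arm_command(rows=[{"fingers":-1,"x":0,"y":0.02,"z":0,"ax":0,"ay":0,"az":0},{"fingers":-1,"x":0,"y":0,"z":0,"ax":0,"ay":0,"az":0},{"fingers":-1,"x":0,"y":0,"z":0,"ax":0,"ay":0,"az":0}])

```text
clock: 5.93
tcp_pos: [0.5447, -0.0586, 0.1457]
orientation: [0.533, 3.096, 0.0]
contact_force: [0.2, -0.3, -0.6]
grip_width: 0.0213
gripper_force: 31.1
```

```bash
python3 - <<'E'
from h import *
o,M=state();t=o['tcp_pos'];T=[]
for n in('wrist','top','scene'):
    f=grab(n);P=pts(f);ok=f['depth']>0
    k=ok&(np.hypot(P[...,0]-t[0],P[...,1]-t[1])<.09)
    c=k&(P[...,2]>.082)&(P[...,2]<.13)&(np.hypot(P[...,0]-t[0],P[...,1]-t[1])<.02)
    if c.any(): print(n,'candle low',c.sum(),P[...,2][c].min(),rect(P[c]))
    g=k&(P[...,2]>.03)&(P[...,2]<.045);print(n,'cup',g.sum(),rect(P[g]) if g.sum()>5 else '')
    if n!='wrist': g=k&(P[...,2]>.005)&(P[...,2]<.03);print(n,'foot',rect(P[g]))
    T.append(f['frame'])
save('w4.png',cv2.resize(np.hstack([T[0][60:360,130:430],T[2][110:360,130:380].repeat(1,0)[:300] if 0 else cv2.resize(T[2][130:330,160:360],(300,300))]),(800,400)))
E
```

```text
t 5.93 p [ 0.5447 -0.0586  0.1457] yaw 160.47 zax [ 1.e-04  1.e-04 -1.e+00] F [ 0.2 -0.3 -0.6] M [ 0.01  0.01 -0.02] w 0.0213 gf 31.1 j [-0.33  0.42  0.41  1.98 -0.23  0.79  1.44]
wrist candle low 1381 0.08496014574989583 (array([538.9, -56.9]), array([11.6, 31.6]), 67.2)
wrist cup 802 (array([542.8, -58.8]), array([31.7, 36.6]), 72.7)
top cup 0 
top foot (array([0., 0.]), array([0., 0.]), 0.0)
scene candle low 108 0.08369805854368162 (array([550.8, -64.8]), array([11., 30.]), 50.4)
scene cup 106 (array([544.8, -63. ]), array([33.8, 35.1]), 42.0)
scene foot (array([545.6, -63.9]), array([116.8, 118.4]), 44.8)
```

View pics/w4.png

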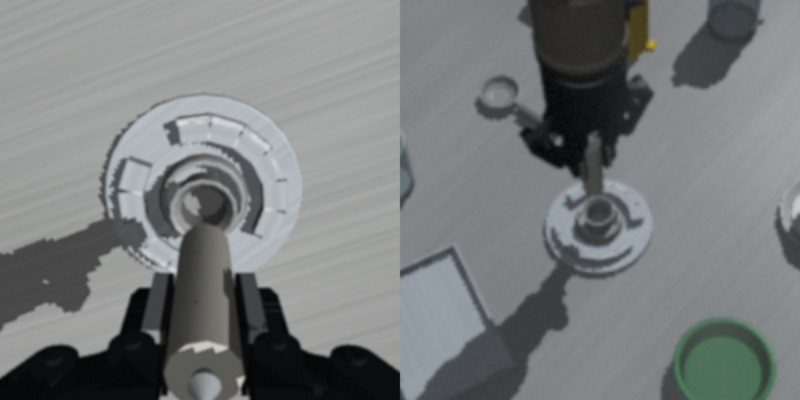

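Emit:
arm_command(rows=[{"fingers":-1,"x":-0.0006,"y":-0.001,"z":0.012,"ax":0,"ay":0,"az":0},{"fingers":-1,"x":0,"y":0,"z":0.012,"ax":0,"ay":0,"az":0},{"fingers":-1,"x":0,"y":0,"z":0.012,"ax":0,"ay":0,"az":0},{"fingers":-1,"x":0,"y":0,"z":0.01,"ax":0,"ay":0,"az":0},{"fingers":-1,"x":0,"y":0,"z":0.006,"ax":0,"ay":0,"az":0},{"fingers":-1,"x":0,"y":0,"z":0.006,"ax":0,"ay":0,"az":0},{"fingers":-1,"x":0,"y":0,"z":0,"ax":0,"ay":0,"az":0}])

```text
clock: 6.67
tcp_pos: [0.5461, -0.0608, 0.0866]
orientation: [0.537, 3.093, 0.001]
contact_force: [4.1, 0.9, -3.1]
grip_width: 0.0215
gripper_force: 30.8
```

```bash
python3 - <<'E'
from h import *
state()
E
```

```text
t 6.67 p [ 0.5461 -0.0608  0.0866] yaw 160.31 zax [ 2.3e-03  1.0e-04 -1.0e+00] F [ 4.1  0.9 -3.1] M [ 0.28 -1.16 -0.03] w 0.0215 gf 30.8 j [-0.29  0.51  0.37  2.01 -0.29  0.67  1.49]
```

Emit:
arm_command(rows=[{"fingers":-1,"x":-0.0014,"y":0.0006,"z":0,"ax":0,"ay":0,"az":0},{"fingers":-1,"x":0,"y":0,"z":0.004,"ax":0,"ay":0,"az":0},{"fingers":-1,"x":0,"y":0,"z":0.004,"ax":0,"ay":0,"az":0},{"fingers":-1,"x":0,"y":0,"z":0,"ax":0,"ay":0,"az":0}])

```text
clock: 7.0
tcp_pos: [0.5464, -0.0607, 0.0786]
orientation: [0.537, 3.095, 0.0]
contact_force: [3.0, 0.7, -3.4]
grip_width: 0.0212
gripper_force: 30.7
```

```bash
python3 - <<'E'
from h import *
state()
E
```

```text
t 7.0 p [ 0.5464 -0.0607  0.0786] yaw 160.31 zax [ 2.e-04 -0.e+00 -1.e+00] F [ 3.   0.7 -3.4] M [ 0.34 -0.95 -0.01] w 0.0212 gf 30.7 j [-0.28  0.53  0.36  2.01 -0.29  0.66  1.49]
```

Emit:
arm_command(rows=[{"fingers":-1,"x":-0.0014,"y":0.0006,"z":0,"ax":0,"ay":0,"az":0},{"fingers":-1,"x":0,"y":0,"z":0.004,"ax":0,"ay":0,"az":0},{"fingers":-1,"x":0,"y":0,"z":0.003,"ax":0,"ay":0,"az":0},{"fingers":-1,"x":0,"y":0,"z":0,"ax":0,"ay":0,"az":0}])

```text
clock: 7.33
tcp_pos: [0.5469, -0.0608, 0.0715]
orientation: [-0.537, -3.094, 0.0]
contact_force: [0.2, 1.4, -1.0]
grip_width: 0.0209
gripper_force: 31.0
```

```bash
python3 - <<'E'
from h import *
state()
E
```

```text
t 7.33 p [ 0.5469 -0.0608  0.0715] yaw 160.3 zax [-0.0016  0.     -1.    ] F [ 0.2  1.4 -1. ] M [ 0.17 -0.19  0.04] w 0.0209 gf 31.0 j [-0.28  0.54  0.35  2.01 -0.3   0.64  1.5 ]
```

Emit:
arm_command(rows=[{"fingers":-1,"x":0,"y":0,"z":0.001,"ax":0,"ay":0,"az":0},{"fingers":-1,"x":0,"y":0,"z":0,"ax":0,"ay":0,"az":0},{"fingers":-0.3,"x":0,"y":0,"z":0,"ax":0,"ay":0,"az":0},{"fingers":0,"x":0,"y":0,"z":0,"ax":0,"ay":0,"az":0},{"fingers":1,"x":0,"y":0,"z":0,"ax":0,"ay":0,"az":0},{"fingers":1,"x":0,"y":0,"z":0,"ax":0,"ay":0,"az":0},{"fingers":1,"x":0,"y":0,"z":0,"ax":0,"ay":0,"az":0},{"fingers":1,"x":0,"y":0,"z":0,"ax":0,"ay":0,"az":0}])

```text
clock: 8.0
tcp_pos: [0.5477, -0.0609, 0.0714]
orientation: [0.537, 3.095, 0.0]
contact_force: [0.1, 0.1, -0.7]
grip_width: 0.0852
gripper_force: 0.0
```

```bash
python3 - <<'E'
from h import *
state()
E
```

```text
t 8.0 p [ 0.5477 -0.0609  0.0714] yaw 160.3 zax [ 1.e-04  0.e+00 -1.e+00] F [ 0.1  0.1 -0.7] M [ 0.02 -0.    0.  ] w 0.0852 gf 0.0 j [-0.28  0.54  0.35  2.01 -0.3   0.64  1.5 ]
```

Emit:
arm_command(rows=[{"fingers":1,"x":0,"y":0,"z":-0.015,"ax":0,"ay":0,"az":0},{"fingers":1,"x":0,"y":0,"z":-0.03,"ax":0,"ay":0,"az":0},{"fingers":1,"x":0,"y":0,"z":-0.035,"ax":0,"ay":0,"az":0},{"fingers":1,"x":0,"y":0,"z":-0.035,"ax":0,"ay":0,"az":0},{"fingers":1,"x":0,"y":0,"z":-0.035,"ax":0,"ay":0,"az":0},{"fingers":1,"x":0,"y":0,"z":-0.035,"ax":0,"ay":0,"az":0},{"fingers":1,"x":0,"y":0,"z":-0.025,"ax":0,"ay":0,"az":0},{"fingers":1,"x":0,"y":0,"z":0,"ax":0,"ay":0,"az":0},{"fingers":1,"x":0,"y":0,"z":0,"ax":0,"ay":0,"az":0}])

```text
clock: 8.75
tcp_pos: [0.5485, -0.0609, 0.2828]
orientation: [0.537, 3.092, 0.002]
contact_force: [-0.6, -0.9, -0.2]
grip_width: 0.0856
gripper_force: 0.0
```

```bash
cat >> h.py <<'E'
def gaps(P,c):
    d=P[:,:2]-c;rr=np.hypot(*d.T);m=(rr>.037)&(rr<.047)&(P[:,2]<.03);a=np.degrees(np.arctan2(d[:,1],d[:,0]))[m]%360;z=P[m,2]
    return [2*i+1 for i in range(180) if ((a//2)==i).any() and np.median(z[(a//2)==i])<.0135]
E
python3 - <<'E'
from h import *
o,M=state();f=grab('wrist');P=pts(f)[f['depth']>0]
k=np.hypot(P[:,0]-.545,P[:,1]+.06)<.075;P=P[k]
q=P[(P[:,2]>.092)&(P[:,2]<.0975)];print('candle top',len(q),rect(q),np.median(q[:,2]))
q=P[(P[:,2]>.098)&(P[:,2]<.115)];print('tip',len(q),rect(q),q[:,2].max())
q=P[(P[:,2]>.005)&(P[:,2]<.03)];c=np.array(cv2.minEnclosingCircle((q[:,:2]*1000).astype(np.float32))[0])/1000;print('foot',rect(q),c)
print(gaps(P,c))
H=np.array([.4862,.2736]);d=M.T@(np.append(H,.28)-o['tcp_pos']);print('to hood',d,np.hypot(*d[:2])/.036)
save('w5.png',f['frame'][60:360,130:430].repeat(2,0).repeat(2,1))
E
```

```text
t 8.75 p [ 0.5485 -0.0609  0.2828] yaw 160.31 zax [ 3.5e-03  7.0e-04 -1.0e+00] F [-0.6 -0.9 -0.2] M [ 0.03 -0.02  0.02] w 0.0856 gf 0.0 j [-0.39  0.25  0.47  1.84 -0.13  1.07  1.36]
candle top 341 (array([544.9, -59.4]), array([20.9, 21.3]), 19.0) 0.09475951153061996
tip 66 (array([544.6, -59.6]), array([7.8, 8. ]), 127.4) 0.10675051383154993
foot (array([545.5, -59.8]), array([118.4, 118.7]), 160.3) [ 0.54516205 -0.0598276 ]
[1, 3, 5, 7, 9, 11, 13, 15, 17, 19, 21, 23, 25, 27, 29, 31, 33, 35, 181, 183, 185, 187, 189, 191, 193, 195, 197, 199, 201, 203, 205, 207, 209, 211, 213, 215, 217, 359]
to hood [0.17134766 0.29395137 0.00286763] 9.45128135064238
```

View pics/w5.png

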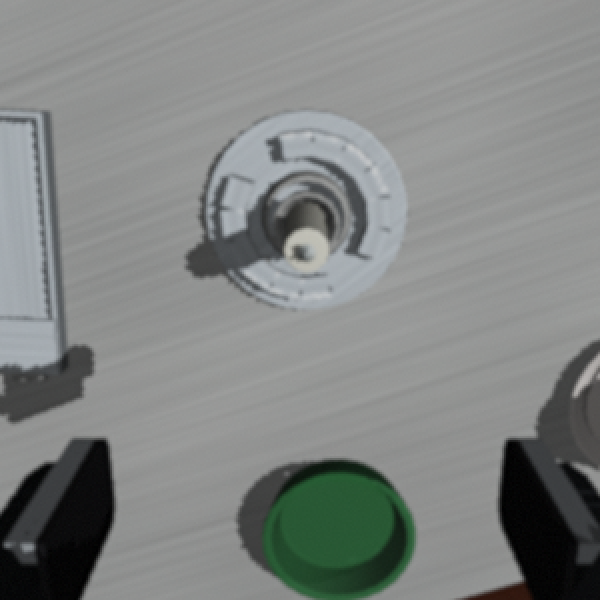

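Emit:
arm_command(rows=[{"fingers":1,"x":0.0171,"y":0.0294,"z":0,"ax":0,"ay":0,"az":0},{"fingers":1,"x":0.0171,"y":0.0294,"z":0,"ax":0,"ay":0,"az":0},{"fingers":1,"x":0.0171,"y":0.0294,"z":0,"ax":0,"ay":0,"az":0},{"fingers":1,"x":0.0171,"y":0.0294,"z":0,"ax":0,"ay":0,"az":0},{"fingers":1,"x":0.0171,"y":0.0294,"z":0,"ax":0,"ay":0,"az":0},{"fingers":1,"x":0.0171,"y":0.0294,"z":0,"ax":0,"ay":0,"az":0},{"fingers":1,"x":0.0171,"y":0.0294,"z":0,"ax":0,"ay":0,"az":0},{"fingers":1,"x":0.0171,"y":0.0294,"z":0,"ax":0,"ay":0,"az":0},{"fingers":1,"x":0.0171,"y":0.0294,"z":0,"ax":0,"ay":0,"az":0},{"fingers":1,"x":0.0171,"y":0.0294,"z":0,"ax":0,"ay":0,"az":0}])

```text
clock: 9.63
tcp_pos: [0.4844, 0.2746, 0.2794]
orientation: [-0.537, -3.093, 0.004]
contact_force: [0.7, -1.2, -0.1]
grip_width: 0.0852
gripper_force: 0.0
```

Emit:
arm_command(rows=[{"fingers":1,"x":0,"y":0,"z":0,"ax":0,"ay":0,"az":-6.8},{"fingers":1,"x":0,"y":0,"z":0,"ax":0,"ay":0,"az":-6.8},{"fingers":1,"x":0,"y":0,"z":0,"ax":0,"ay":0,"az":-6.8},{"fingers":1,"x":0,"y":0,"z":0,"ax":0,"ay":0,"az":-6.8},{"fingers":1,"x":0,"y":0,"z":0,"ax":0,"ay":0,"az":-6.8},{"fingers":1,"x":0,"y":0,"z":0,"ax":0,"ay":0,"az":-6.8},{"fingers":1,"x":0,"y":0,"z":0,"ax":0,"ay":0,"az":-6.8},{"fingers":1,"x":0,"y":0,"z":0,"ax":0,"ay":0,"az":-6.8},{"fingers":1,"x":0,"y":0,"z":0,"ax":0,"ay":0,"az":-6.8},{"fingers":1,"x":0,"y":0,"z":0,"ax":0,"ay":0,"az":-6.8}])

```text
clock: 10.47
tcp_pos: [0.4849, 0.273, 0.2792]
orientation: [1.292, -2.859, 0.001]
contact_force: [0.2, 0.8, 0.8]
grip_width: 0.0853
gripper_force: 0.0
```

Emit:
arm_command(rows=[{"fingers":1,"x":0,"y":0,"z":0,"ax":0,"ay":0,"az":-6.8},{"fingers":1,"x":0,"y":0,"z":0,"ax":0,"ay":0,"az":0},{"fingers":1,"x":0,"y":0,"z":0,"ax":0,"ay":0,"az":0}])

```text
clock: 10.72
tcp_pos: [0.4852, 0.2731, 0.2798]
orientation: [1.447, -2.786, 0.0]
contact_force: [0.2, 0.1, -0.4]
grip_width: 0.0856
gripper_force: 0.0
```

```bash
python3 - <<'E'
from h import *
o,M=state();f=grab('wrist');P=pts(f)[f['depth']>0]
P=P[np.hypot(P[:,0]-.485,P[:,1]-.272)<.06]
q=P[(P[:,2]>.126)&(P[:,2]<.15)];b=rect(q);print(b,np.median(q[:,2]),rect(P[(P[:,2]>.098)&(P[:,2]<.115)]))
print(M.T@(np.append(np.array(b[0])/1000,.126)-o['tcp_pos']))
E
```

```text
t 10.72 p [0.4852 0.2731 0.2798] yaw -125.11 zax [-0.0023 -0.0014 -1.    ] F [ 0.2  0.1 -0.4] M [-0.   -0.01  0.01] w 0.0856 gf 0.0 j [-0.7   0.26  0.09  1.81 -0.02  1.08  1.93]
(array([486.9, 272.8]), array([13.5, 49.7]), 55.0) 0.13565847057122737 (array([486.2, 272.7]), array([66.3, 66.9]), 143.5)
[-0.00109854 -0.0016727   0.1538203 ]
```

Emit:
arm_command(grip_force=60, rows=[{"fingers":1,"x":-0.0007,"y":-0.001,"z":0.028,"ax":0,"ay":0,"az":-0.5},{"fingers":1,"x":0,"y":0,"z":0.028,"ax":0,"ay":0,"az":0},{"fingers":1,"x":0,"y":0,"z":0.028,"ax":0,"ay":0,"az":0},{"fingers":1,"x":0,"y":0,"z":0.028,"ax":0,"ay":0,"az":0},{"fingers":1,"x":0,"y":0,"z":0.025,"ax":0,"ay":0,"az":0},{"fingers":1,"x":0,"y":0,"z":0.015,"ax":0,"ay":0,"az":0},{"fingers":1,"x":0,"y":0,"z":0,"ax":0,"ay":0,"az":0},{"fingers":1,"x":0,"y":0,"z":0,"ax":0,"ay":0,"az":0}])

```text
clock: 11.43
tcp_pos: [0.4865, 0.2732, 0.1286]
orientation: [1.462, -2.778, 0.001]
contact_force: [0.7, -0.5, 0.1]
grip_width: 0.0855
gripper_force: 0.0
```

```bash
python3 - <<'E'
from h import *
o,M=state();f=grab('wrist');P=pts(f)[f['depth']>0]
P=P[np.hypot(P[:,0]-.485,P[:,1]-.272)<.045]
q=P[(P[:,2]>.126)&(P[:,2]<.14)];b=rect(q);print(len(q),b,np.median(q[:,2]))
print(M.T@(np.append(np.array(b[0])/1000,.128)-o['tcp_pos']))
E
```

```text
t 11.43 p [0.4865 0.2732 0.1286] yaw -124.5 zax [-0.0018 -0.0014 -1.    ] F [ 0.7 -0.5  0.1] M [-0.06  0.04 -0.  ] w 0.0855 gf 0.0 j [-0.68  0.44  0.07  1.95 -0.04  0.76  1.95]
4981 (array([487.2, 272.9]), array([51. , 87.8]), 138.8) 0.13558633879080495
[-0.00012339 -0.0007558   0.0005587 ]
```

Positioned well over the bar; close and lift slightly.

Emit:
arm_command(rows=[{"fingers":-1,"x":0,"y":0,"z":0,"ax":0,"ay":0,"az":0},{"fingers":-1,"x":0,"y":0,"z":0,"ax":0,"ay":0,"az":0},{"fingers":-1,"x":0,"y":0,"z":0,"ax":0,"ay":0,"az":0},{"fingers":-1,"x":0,"y":0,"z":0,"ax":0,"ay":0,"az":0},{"fingers":-1,"x":0,"y":0,"z":0,"ax":0,"ay":0,"az":0},{"fingers":-1,"x":0,"y":0,"z":0,"ax":0,"ay":0,"az":0},{"fingers":-1,"x":0,"y":0,"z":0,"ax":0,"ay":0,"az":0},{"fingers":-1,"x":0,"y":0,"z":0,"ax":0,"ay":0,"az":0}])

```text
clock: 12.15
tcp_pos: [0.4869, 0.274, 0.1296]
orientation: [-1.465, 2.779, 0.001]
contact_force: [-1.5, 0.1, 3.7]
grip_width: 0.0128
gripper_force: 59.3
```

```bash
python3 - <<'E'
from h import *
o,M=state()
E
```

```text
t 12.15 p [0.4869 0.274  0.1296] yaw -124.38 zax [-1.e-04  6.e-04 -1.e+00] F [-1.5  0.1  3.7] M [0.09 0.43 0.03] w 0.0128 gf 59.3 j [-0.68  0.43  0.07  1.95 -0.04  0.76  1.96]
```

Emit:
arm_command(rows=[{"fingers":-1,"x":0,"y":0,"z":-0.01,"ax":0,"ay":0,"az":0},{"fingers":-1,"x":0,"y":0,"z":-0.02,"ax":0,"ay":0,"az":0},{"fingers":-1,"x":0,"y":0,"z":-0.03,"ax":0,"ay":0,"az":0},{"fingers":-1,"x":0,"y":0,"z":-0.03,"ax":0,"ay":0,"az":0},{"fingers":-1,"x":0,"y":0,"z":-0.03,"ax":0,"ay":0,"az":0},{"fingers":-1,"x":0,"y":0,"z":-0.025,"ax":0,"ay":0,"az":0},{"fingers":-1,"x":0,"y":0,"z":-0.01,"ax":0,"ay":0,"az":0},{"fingers":-1,"x":0,"y":0,"z":0,"ax":0,"ay":0,"az":0}])

```text
clock: 12.82
tcp_pos: [0.4881, 0.274, 0.2868]
orientation: [-1.463, 2.775, 0.001]
contact_force: [0.5, 0.1, -4.4]
grip_width: 0.0128
gripper_force: 58.9
```

Emit:
arm_command(rows=[{"fingers":-1,"x":0.0122,"y":-0.0119,"z":0,"ax":0,"ay":0,"az":0},{"fingers":-1,"x":0.0243,"y":-0.0237,"z":0,"ax":0,"ay":0,"az":0},{"fingers":-1,"x":0.0243,"y":-0.0237,"z":0,"ax":0,"ay":0,"az":0},{"fingers":-1,"x":0.0243,"y":-0.0237,"z":0,"ax":0,"ay":0,"az":0},{"fingers":-1,"x":0.0243,"y":-0.0237,"z":0,"ax":0,"ay":0,"az":0},{"fingers":-1,"x":0.0243,"y":-0.0237,"z":0,"ax":0,"ay":0,"az":0},{"fingers":-1,"x":0.0243,"y":-0.0237,"z":0,"ax":0,"ay":0,"az":0},{"fingers":-1,"x":0.0243,"y":-0.0237,"z":0,"ax":0,"ay":0,"az":0},{"fingers":-1,"x":0.0243,"y":-0.0237,"z":0,"ax":0,"ay":0,"az":0},{"fingers":-1,"x":0.0243,"y":-0.0237,"z":0,"ax":0,"ay":0,"az":0}])

```text
clock: 13.65
tcp_pos: [0.5411, -0.0459, 0.2819]
orientation: [1.464, -2.776, -0.002]
contact_force: [1.3, 1.3, -2.3]
grip_width: 0.0132
gripper_force: 58.8
```

Emit:
arm_command(rows=[{"fingers":-1,"x":0.0122,"y":-0.0119,"z":0,"ax":0,"ay":0,"az":0},{"fingers":-1,"x":0,"y":0,"z":0,"ax":0,"ay":0,"az":5},{"fingers":-1,"x":0,"y":0,"z":0,"ax":0,"ay":0,"az":6},{"fingers":-1,"x":0,"y":0,"z":0,"ax":0,"ay":0,"az":6},{"fingers":-1,"x":0,"y":0,"z":0,"ax":0,"ay":0,"az":6},{"fingers":-1,"x":0,"y":0,"z":0,"ax":0,"ay":0,"az":6},{"fingers":-1,"x":0,"y":0,"z":0,"ax":0,"ay":0,"az":5},{"fingers":-1,"x":0,"y":0,"z":0,"ax":0,"ay":0,"az":3},{"fingers":-1,"x":0,"y":0,"z":0,"ax":0,"ay":0,"az":0},{"fingers":-1,"x":0,"y":0,"z":0,"ax":0,"ay":0,"az":0}])

```text
clock: 14.48
tcp_pos: [0.5443, -0.0609, 0.2825]
orientation: [0.51, -3.097, -0.0]
contact_force: [-0.6, 0.2, -3.2]
grip_width: 0.0126
gripper_force: 58.9
```

```bash
python3 - <<'E'
from h import *
o,M=state();t=o['tcp_pos'];f=grab('wrist');g=grab('scene')
for n,F in(('w',f),('s',g)):
    P=pts(F)[F['depth']>0];P=P[np.hypot(P[:,0]-t[0],P[:,1]-t[1])<.075]
    q=P[(P[:,2]>.005)&(P[:,2]<.03)];print(n,len(q),rect(q) if len(q)>5 else '')
    q=P[(P[:,2]>.145)&(P[:,2]<.18)];print(' hood low',len(q),q[:,2].min() if len(q) else '')
save('w6.png',np.hstack([cv2.resize(f['frame'],(500,375)),cv2.resize(g['frame'][100:325,150:330],(300,375))]))
E
```

```text
t 14.48 p [ 0.5443 -0.0609  0.2825] yaw -161.3 zax [-3.2e-03 -5.0e-04 -1.0e+00] F [-0.6  0.2 -3.2] M [-0.01  0.02 -0.04] w 0.0126 gf 58.9 j [-0.33  0.24  0.39  1.84 -0.1   1.08  2.  ]
w 4427 (array([532.1, -64.7]), array([ 90.4, 118.8]), 108.3)
 hood low 744 0.15257232498524592
s 1578 (array([545.6, -64.3]), array([117. , 118.1]), 46.4)
 hood low 299 0.1481765645228197
```

View pics/w6.png

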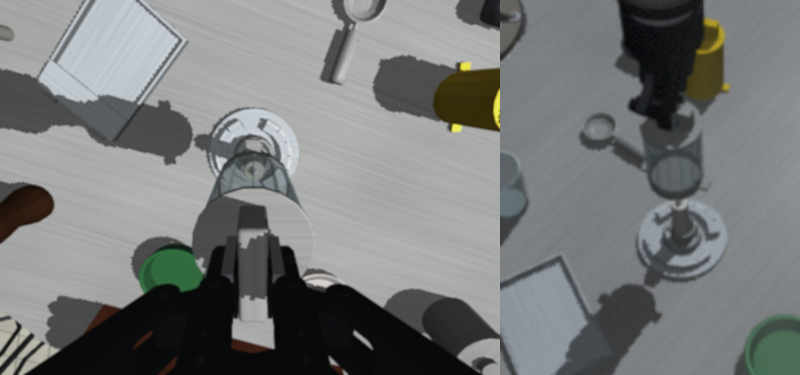

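Emit:
arm_command(rows=[{"fingers":-1,"x":-0.0017,"y":-0.0002,"z":0.01,"ax":0,"ay":0,"az":0.1},{"fingers":-1,"x":0,"y":0,"z":0.02,"ax":0,"ay":0,"az":0},{"fingers":-1,"x":0,"y":0,"z":0.025,"ax":0,"ay":0,"az":0},{"fingers":-1,"x":0,"y":0,"z":0.025,"ax":0,"ay":0,"az":0},{"fingers":-1,"x":0,"y":0,"z":0.025,"ax":0,"ay":0,"az":0},{"fingers":-1,"x":0,"y":0,"z":0.015,"ax":0,"ay":0,"az":0},{"fingers":-1,"x":0,"y":0,"z":0.008,"ax":0,"ay":0,"az":0},{"fingers":-1,"x":0,"y":0,"z":0,"ax":0,"ay":0,"az":0},{"fingers":-1,"x":0,"y":0,"z":0,"ax":0,"ay":0,"az":0}])

```text
clock: 15.33
tcp_pos: [0.5472, -0.0608, 0.1563]
orientation: [0.505, -3.101, 0.0]
contact_force: [0.6, 0.6, -2.1]
grip_width: 0.0128
gripper_force: 58.7
```

```bash
python3 - <<'E'
from h import *
o,M=state();t=o['tcp_pos']
for n in('scene','wrist'):
    F=grab(n);P=pts(F)[F['depth']>0];P=P[np.hypot(P[:,0]-.545,P[:,1]+.06)<.075]
    for a,b in((.005,.03),(.095,.14)):
        q=P[(P[:,2]>a)&(P[:,2]<b)];print(n,a,len(q),rect(q),cv2.minEnclosingCircle((q[:,:2]*1000).astype(np.float32)))
    if n=='wrist':save('w7.png',F['frame'][80:330,160:440].repeat(2,0).repeat(2,1))
E
```

```text
t 15.33 p [ 0.5472 -0.0608  0.1563] yaw -161.49 zax [-1.e-04 -2.e-04 -1.e+00] F [ 0.6  0.6 -2.1] M [-0.02 -0.02 -0.  ] w 0.0128 gf 58.7 j [-0.28  0.4   0.35  1.96 -0.18  0.81  2.07]
scene 0.005 1040 (array([549.4, -67.8]), array([104.7, 118.6]), 44.6) ((545.6904296875, -63.62724685668945), 59.833412170410156)
scene 0.095 617 (array([554.7, -67.3]), array([51.3, 67.1]), 70.4) ((547.7034912109375, -64.60625457763672), 34.02885818481445)
wrist 0.005 7590 (array([532.4, -63.8]), array([ 92.2, 118.9]), 106.6) ((545.407958984375, -60.02345275878906), 59.92924499511719)
wrist 0.095 8108 (array([541.1, -63.7]), array([53.2, 67. ]), 108.8) ((547.8760375976562, -61.36802673339844), 34.04609680175781)
```

View pics/w7.png

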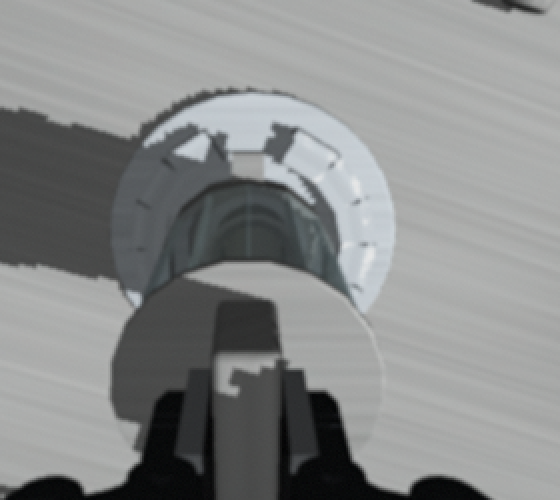

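Emit:
arm_command(rows=[{"fingers":-1,"x":0.0017,"y":0.0018,"z":0,"ax":0,"ay":0,"az":0},{"fingers":-1,"x":0,"y":0,"z":0.004,"ax":0,"ay":0,"az":0},{"fingers":-1,"x":0,"y":0,"z":0.004,"ax":0,"ay":0,"az":0},{"fingers":-1,"x":0,"y":0,"z":0.003,"ax":0,"ay":0,"az":0},{"fingers":-1,"x":0,"y":0,"z":0,"ax":0,"ay":0,"az":0}])

```text
clock: 15.85
tcp_pos: [0.5443, -0.0593, 0.1446]
orientation: [0.505, -3.1, -0.0]
contact_force: [-0.1, 0.9, -3.7]
grip_width: 0.0128
gripper_force: 58.8
```

```bash
cat >> h.py <<'E'
def chk():
    for n in('scene','wrist'):
        F=grab(n);P=pts(F)[F['depth']>0];P=P[np.hypot(P[:,0]-.545,P[:,1]+.06)<.075];C=[]
        for a,b in((.005,.03),(.095,.128)):
            q=P[(P[:,2]>a)&(P[:,2]<b)];c,rad=cv2.minEnclosingCircle((q[:,:2]*1000).astype(np.float32));C.append(np.array(c));print(n,a,np.round(c,1),round(rad,1),end=' ')
        print('hood-foot',np.round(C[1]-C[0],1),'cap z',np.percentile(q[:,2],[50]).round(4))
E
python3 - <<'E'
from h import *
state();chk()
E
```

```text
t 15.85 p [ 0.5443 -0.0593  0.1446] yaw -161.49 zax [-0.0012  0.     -1.    ] F [-0.1  0.9 -3.7] M [ 0.01  0.07 -0.05] w 0.0128 gf 58.8 j [-0.28  0.41  0.34  1.98 -0.19  0.78  2.07]
scene 0.005 [545.5 -63.7] 59.8 scene 0.095 [545.5 -62.8] 34.4 hood-foot [-0.   0.9] cap z [0.1189]
wrist 0.005 [545.4 -60. ] 59.8 wrist 0.095 [544.5 -60. ] 33.9 hood-foot [-0.9 -0. ] cap z [0.121]
```

Emit:
arm_command(rows=[{"fingers":-1,"x":0,"y":0,"z":0.003,"ax":0,"ay":0,"az":0},{"fingers":-1,"x":0,"y":0,"z":0.003,"ax":0,"ay":0,"az":0},{"fingers":-1,"x":0,"y":0,"z":0.001,"ax":0,"ay":0,"az":0},{"fingers":-1,"x":0,"y":0,"z":0,"ax":0,"ay":0,"az":0}])

```text
clock: 16.28
tcp_pos: [0.5446, -0.0594, 0.1379]
orientation: [0.505, -3.1, -0.0]
contact_force: [0.3, -0.6, -3.5]
grip_width: 0.0126
gripper_force: 59.0
```

```bash
python3 - <<'E'
from h import *
state();chk()
E
```

```text
t 16.28 p [ 0.5446 -0.0594  0.1379] yaw -161.5 zax [-6.e-04  0.e+00 -1.e+00] F [ 0.3 -0.6 -3.5] M [-0.03 -0.04 -0.02] w 0.0126 gf 59.0 j [-0.27  0.42  0.34  1.98 -0.2   0.77  2.07]
scene 0.005 [545.7 -63.7] 60.5 scene 0.095 [545.3 -63. ] 34.3 hood-foot [-0.4  0.7] cap z [0.1127]
wrist 0.005 [545.6 -59.9] 59.9 wrist 0.095 [544.7 -60. ] 33.9 hood-foot [-0.9 -0.1] cap z [0.1144]
```

Emit:
arm_command(rows=[{"fingers":-1,"x":0,"y":0,"z":0.0006,"ax":0,"ay":0,"az":0},{"fingers":-1,"x":0,"y":0,"z":0.0006,"ax":0,"ay":0,"az":0},{"fingers":-1,"x":0,"y":0,"z":0,"ax":0,"ay":0,"az":0},{"fingers":-1,"x":0,"y":0,"z":0,"ax":0,"ay":0,"az":0}])

```text
clock: 16.72
tcp_pos: [0.5451, -0.0594, 0.1376]
orientation: [-0.505, 3.1, 0.0]
contact_force: [-2.4, -0.1, 4.0]
grip_width: 0.0131
gripper_force: 59.7
```

```bash
python3 - <<'E'
from h import *
state();chk()
E
```

```text
t 16.72 p [ 0.5451 -0.0594  0.1376] yaw -161.5 zax [ 7.e-04  3.e-04 -1.e+00] F [-2.4 -0.1  4. ] M [ 0.09  0.45 -0.02] w 0.0131 gf 59.7 j [-0.27  0.42  0.34  1.98 -0.2   0.77  2.07]
scene 0.005 [546.1 -63.9] 60.0 scene 0.095 [544.8 -63.2] 34.7 hood-foot [-1.3  0.7] cap z [0.1123]
wrist 0.005 [545.3 -60.1] 59.9 wrist 0.095 [545.2 -60.1] 33.9 hood-foot [-0.  0.] cap z [0.1139]
```

Emit:
arm_command(rows=[{"fingers":-1,"x":0,"y":0,"z":0,"ax":0,"ay":0,"az":2},{"fingers":-1,"x":0,"y":0,"z":0,"ax":0,"ay":0,"az":3},{"fingers":-1,"x":0,"y":0,"z":0,"ax":0,"ay":0,"az":3},{"fingers":-1,"x":0,"y":0,"z":0,"ax":0,"ay":0,"az":3},{"fingers":-1,"x":0,"y":0,"z":0,"ax":0,"ay":0,"az":3},{"fingers":-1,"x":0,"y":0,"z":0,"ax":0,"ay":0,"az":3},{"fingers":-1,"x":0,"y":0,"z":0,"ax":0,"ay":0,"az":3},{"fingers":-1,"x":0,"y":0,"z":0,"ax":0,"ay":0,"az":0}])

```text
clock: 17.48
tcp_pos: [0.5457, -0.0601, 0.1375]
orientation: [0.044, 3.139, -0.002]
contact_force: [-0.2, -1.7, 3.8]
grip_width: 0.0132
gripper_force: 59.7
```

```bash
python3 - <<'E'
from h import *
state();chk()
E
```

```text
t 17.48 p [ 0.5457 -0.0601  0.1375] yaw 178.39 zax [ 0.0019 -0.001  -1.    ] F [-0.2 -1.7  3.8] M [-0.4  -0.05 -0.11] w 0.0132 gf 59.7 j [-0.34  0.44  0.43  1.98 -0.25  0.77  1.78]
scene 0.005 [546.  -63.5] 60.1 scene 0.095 [546.6 -64. ] 34.1 hood-foot [ 0.6 -0.5] cap z [0.1123]
wrist 0.005 [545.  -59.8] 59.8 wrist 0.095 [545.7 -60.2] 33.9 hood-foot [ 0.7 -0.4] cap z [0.1139]
```

Emit:
arm_command(rows=[{"fingers":-1,"x":0,"y":0,"z":0,"ax":0,"ay":0,"az":3},{"fingers":-1,"x":0,"y":0,"z":0,"ax":0,"ay":0,"az":3},{"fingers":-1,"x":0,"y":0,"z":0,"ax":0,"ay":0,"az":3},{"fingers":-1,"x":0,"y":0,"z":0,"ax":0,"ay":0,"az":3},{"fingers":-1,"x":0,"y":0,"z":0,"ax":0,"ay":0,"az":3},{"fingers":-1,"x":0,"y":0,"z":0,"ax":0,"ay":0,"az":3},{"fingers":-1,"x":0,"y":0,"z":0,"ax":0,"ay":0,"az":3},{"fingers":-1,"x":0,"y":0,"z":0,"ax":0,"ay":0,"az":2.8},{"fingers":-1,"x":0,"y":0,"z":0,"ax":0,"ay":0,"az":0},{"fingers":-1,"x":0,"y":0,"z":0,"ax":0,"ay":0,"az":0}])

```text
clock: 18.42
tcp_pos: [0.5454, -0.0598, 0.1375]
orientation: [0.686, 3.064, -0.0]
contact_force: [0.6, -0.7, 5.1]
grip_width: 0.0128
gripper_force: 60.0
```

```bash
python3 - <<'E'
from h import *
o,M=state();chk()
F=dict(np.load('pics/wrist.npz'));P=pts(F)[F['depth']>0];P=P[np.hypot(P[:,0]-.5455,P[:,1]+.06)<.03]
q=P[(P[:,2]>.135)&(P[:,2]<.147)];print('bar top',len(q),rect(q),np.median(q[:,2]))
save('w8.png',np.hstack([cv2.resize(F['frame'],(400,300)),cv2.resize(np.load('pics/scene.npz')['frame'],(400,300))]))
E
```

```text
t 18.42 p [ 0.5454 -0.0598  0.1375] yaw 154.75 zax [ 1.3e-03 -3.0e-04 -1.0e+00] F [ 0.6 -0.7  5.1] M [-0.48  0.14 -0.16] w 0.0128 gf 60.0 j [-0.42  0.45  0.53  1.99 -0.32  0.78  1.43]
scene 0.005 [546.  -63.8] 60.3 scene 0.095 [545.7 -64. ] 34.7 hood-foot [-0.3 -0.2] cap z [0.1124]
wrist 0.005 [545.  -59.5] 59.8 wrist 0.095 [545.3 -60. ] 34.0 hood-foot [ 0.3 -0.5] cap z [0.1139]
bar top 4727 (array([543.3, -61.2]), array([36.9, 49.1]), 129.8) 0.14368637860408767
```

View pics/w8.png

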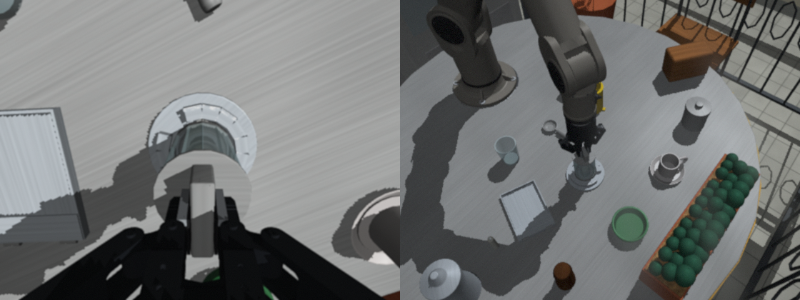

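Emit:
arm_command(rows=[{"fingers":-1,"x":0,"y":0,"z":0,"ax":0,"ay":0,"az":1},{"fingers":-1,"x":0,"y":0,"z":0,"ax":0,"ay":0,"az":0},{"fingers":-1,"x":0,"y":0,"z":0,"ax":0,"ay":0,"az":0},{"fingers":-1,"x":0,"y":0,"z":0,"ax":0,"ay":0,"az":0}])

```text
clock: 18.85
tcp_pos: [0.5454, -0.0598, 0.1376]
orientation: [0.713, 3.058, -0.0]
contact_force: [0.0, -1.6, 5.6]
grip_width: 0.0129
gripper_force: 60.1
```

```bash
python3 - <<'E'
from h import *
o,M=state();print(np.abs(o['qvel']).max())
F=grab('wrist');P=pts(F)[F['depth']>0];P=P[np.hypot(P[:,0]-.5455,P[:,1]+.06)<.03]
q=P[(P[:,2]>.141)&(P[:,2]<.1465)];d=(q[:,:2]-[.5453,-.06]);a=np.radians(154);x=d@[np.cos(a),np.sin(a)];y=d@[-np.sin(a),np.cos(a)]
k=np.abs(y)<.009
# bar edge line slope from both edges in bar frame, part not under fingers
for lo in np.arange(-.025,.025,.005):
    s=k&(x>lo)&(x<lo+.005)
    if s.sum()>20: print(round(lo*1000),(np.percentile(y[s],[2,98])*1000).round(1),s.sum())
E
```

```text
t 18.85 p [ 0.5454 -0.0598  0.1376] yaw 153.73 zax [ 1.3e-03 -3.0e-04 -1.0e+00] F [ 0.  -1.6  5.6] M [-0.58  0.1   0.09] w 0.0129 gf 60.1 j [-0.42  0.45  0.54  1.99 -0.33  0.78  1.41]
0.0011695734360354722
-25 [-6.7  6.5] 246
-20 [-6.7  6.4] 314
-15 [-6.6  6.3] 303
-10 [-6.6  6.2] 328
-5 [-6.6  6.1] 334
0 [-6.5  6. ] 339
5 [-7.7  6.2] 387
10 [-8.3  8.3] 468
15 [-7.2  6.5] 411
20 [-6.8  6.1] 472
```

Bar lies at 154°, i.e. about 45° clockwise from the gap direction; seated and at rest.

```bash
python3 -c "
from bench import r
print(r.hand_in())"
```

```text
the job is handed in; nothing more can be done
None
```

The job is handed in: the candle stands upright in the foot's cup, and the hood is fully down on the deck, turned about 45° clockwise short of the lock pin, with the arm at rest still gripping it by the bar after about 19 s.

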